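# Ease a press-fit switch plate off its back box with a wedge

### The job

Take the wedge out of its wooden holder and use it from above to part the press-fit switch plate from its back box: push it gently into the seam at one end, then the other, a little at a time, so that the plate comes away evenly and never skews much, until the plate stands about 6 mm off its closed position at both ends (the box was clamped in its stand by eye, so feel for the seam). Touch the plate and the box only with the wedge, lightly enough not to crack them, then stand the wedge back in the slot of its holder and leave everything else on the bench where it lies.

Things in the scene. Friction and masses are not known exactly. Their poses are not given: they have to be found in the camera images.
- stand: Fixed steel stand (foot 130 x 170 x 12 mm) clamping a white switch box 124 mm wide, 50 deep, rim 85 high. Axes: x from the seam into the box, y along the seam (left end +y), z up; origin on the bench under the middle of the seam as drawn; but the box is clamped firmly up to 6 mm off along x either way: find the seam by feel. A hood 36 mm long, 6 high bridges mid-seam. Box and plate crack at 40 N.
- left_notch (a point): Where to wedge the left end: on the box's seam face as drawn, 40 mm along +y from the seam's middle, at rim height (85 mm). The white plate (124 wide, 12 thick, as high) is on the -x side; the closed seam is 0 to 1.5 mm to -x of the face. Rims bevelled 1.5 mm wide, 3 deep (mouth 4.5 mm), flat beside it. The true seam is up to 6 mm off along the stand's x, the same at both ends, 40 mm deep.
- right_notch (a point): The same for the right end: 40 mm from the middle along the stand's -y.
- left_end (a joint): How far the plate's left (+y) end is off, rad: 0 closed, 0.085 at most, starts at 0 to 0.012. About 7 N towards -x near one end moves that end only; friction keeps it where left. The seam at left_notch is wider than closed by 95 mm x left_end + 15 mm x right_end. 6 mm off at both ends is 0.055 on both joints.
- right_end (a joint): The same for the right (-y) end: widening at right_notch = 95 mm x right_end + 15 mm x left_end. The plate's skew is left_end - right_end; it breaks beyond 0.045 either way.
- wedge: Steel wedge with black handle, 90 mm tall, 0.1 to 0.18 kg, upright in its holder, blade down. Origin: middle of the tip; z up, x across the thickness, y along the width. Blade 40 mm long, 20 wide, symmetric, 1.5 thick at the tip plus 0.30 per mm of height. Flange 32 x 40 mm at 40 to 45 mm, then handle 22 (x) by 34 (y) up to 90 mm. Half a turn makes no difference.
- holder: Wooden block fixed to the bench, 60 x 66 mm, 55 high, on an 80 x 76 foot. Origin: centre of its underside. Central slot 20 mm (x) by 28 mm (y), 45 deep, open at the top; the wedge hangs in it, flange on the block's top, tip 15 mm above the bench, axes parallel to the holder's.
- wall_hook: Bystander: chrome wall hook lying on its 60 x 26 mm back plate, 47 mm high. Origin: centre of its underside.
- screwdriver: Bystander: steel screwdriver with black handle, lying on the bench nearest the robot.
- hinge: Bystander: black plastic hinge, 70 x 60 mm, 9 mm high, lying open and flat. Origin: centre of its underside.
- jar: Bystander: small glass jar, 48 mm wide, 60 mm high. Origin: centre of its underside.
- mug: Bystander: white mug, 80 mm wide, 90 mm high. Origin: centre of its underside.
- tape: Bystander: grey tape roll lying flat, 90 mm wide, 24 mm high. Origin: centre of its underside.
- acrylic_box: Bystander: clear acrylic box with a sliding lid, 100 x 140 mm, 66 mm high, fixed. Origin: centre of its underside.
Mind the look-alikes: they are no part of the job. Leave any green, orange or turquoise look-alike of the holder alone.

How it is judged:
By the outcome, as a careful person would: the job done as asked, in the order asked, and still so for the second after the job is handed in, with the robot touching nothing.
It also fails if it takes over 72 s, if anything falls off the work surface, if the arm or the gripper's body presses on something with over 40 N, if the wrist force passes 120 N, or if a joint passes its speed limit or range.

### The arm

A 6-joint arm with a two-finger parallel gripper is mounted at the origin on the work surface. World frame = base frame: x ahead of the robot, y to its left, z up, the work surface at z = 0. Lengths are in mm, angles in rad, forces in N, time in s.
With the tool pointing down it reaches from about 350 to 975 mm from the base axis. Payload 17.4 kg.
Tool frame: the origin (TCP) lies midway between the tips of the shut fingers; the grasp point (between the pads) lies 19 mm behind it (ctrl.grip_point_offset is the distance from the TCP to the grasp point, in mm); y points along the fingers, x is the direction in which the jaws open and shut, and the axes are right-handed (so a half turn about y gives the same grasp; the last joint's range is limited). The gripper opens to 85 mm and grips with 20 to 120 N. Pads are 22 mm wide; open, the fingers measure 114 mm over their backs; the gripper's body (76 mm by 85 mm) begins 54 mm behind the grasp point. The pads swing forward as they close: fully open they stand 13 mm farther back than shut.
Start: joints at [1.236, 0.116, 1.442, -0, 1.584, -0.038], TCP at [197.419, 645.49, 196.103] pointing down, gripper open.
Joint ranges: [-2.83, 2.83], [-0.83, 2.19], [0.07, 2.5], [-1.14, 4.28], [0.01, 3], [-2.97, 2.97]. Speed limits (rad/s): [1.89, 1.89, 2.22, 3.14, 3.14, 3.14].

### API

Orientations are given as a unit quaternion [x, y, z, w].
In Python, from station import ctrl gives the robot as it stands. The module is installed in compiled form; this text tells all that it offers. Calls block until the motion is done:
- ctrl.move_ptp(position, orientation): joint-space move of the TCP to a pose.
- ctrl.move_linear(position, rotation=None, feed=150, contact_N=None): straight line of the TCP; rotation=None keeps the orientation; feed is the mean speed in mm/s. With contact_N (N) it stops when the force on the tool has changed by that much, and returns True; else False.
- ctrl.goto_joints(angles): joint-space move.
- ctrl.grip(opening, strength=None): opening from 0.0 (shut) to 1.0 (fully open); strength is the grip in N (None keeps the last); returns when the fingers have stopped.
- ctrl.wait(seconds).
- ctrl.solve_ik(position, orientation): joint angles nearest the present ones, or None.
- ctrl.get_image(name): name is "side" or "top" or "wrist"; returns the picture (480x640x3 uint8, red, green, blue); there is no depth.
- ctrl.camera_model(name): a dict with "fx", "fy", "cx", "cy" (pixels), "k1" (the pictures are not rectified: a ray, as slopes to the right and down, at radius r is drawn at 1 + k1 r^2 times it, then the intrinsics apply), "T" (4x4, takes a point from camera to world coordinates). Camera axes: x right, y up, looking along -z (the intrinsics and any distortion apply to the point x, -y, -z); pixel columns grow to the right and rows downward; lengths in mm; the calibration is good to about 2 mm. A picture is of the moment at which its call begins: read the wrist's pose just before it. camera_model takes no time and is no camera call; for the wrist camera it gives the pose at the moment of the call.
A pose or a line that the arm cannot do raises ctrl.IKError and nothing moves.
- ctrl.hand_in(): hands the job in, once; it reports no verdict.
Readings, each from a call of its own:
- ctrl.read_t(): time.
- ctrl.read_joints(): joint angles.
- ctrl.read_qvel(): joint speeds.
- ctrl.read_tau(): joint torques, N m.
- ctrl.read_position(): TCP position.
- ctrl.read_tcp_rot(): TCP orientation.
- ctrl.read_wrist_force(): force on the tool from outside, world axes, zero at the start.
- ctrl.read_wrist_torque(): the same for the moment, N m.
- ctrl.read_gripper_width(): opening from 0.0 (shut) to 1.0 (fully open).
Only numpy, scipy, OpenCV 4.12 (cv2) and the standard library are available. Lean on these libraries where they do the work, as an engineer would, in place of code of your own. Each camera call takes 0.05 s, during which the arm holds its last target. There are 200 camera calls.

## Working session

There is one attempt and no reset: what is moved stays moved. The work goes in short steps, each a Python script; the robot and the scene stay as the last script left them, time stands still between calls to the robot, and variables do not carry over. Pictures are saved under pics/ and viewed, about 8 in all and at most 12, crops included, and the job is handed in when it is done.

```bash
mkdir -p pics; ls
cat > h.py <<'E'
import numpy as np, cv2
from station import ctrl
def snap(n,f):
    m=ctrl.camera_model(n); im=ctrl.get_image(n); cv2.imwrite('pics/'+f+'.png',im[:,:,::-1]); np.save('pics/'+f+'.npy',np.array([m['fx'],m['fy'],m['cx'],m['cy'],m['k1'],*np.array(m['T']).ravel()])); return im
def load(f):
    a=np.load('pics/'+f+'.npy'); return a[:5],a[5:].reshape(4,4)
def ray(f,u,v):
    (fx,fy,cx,cy,k),T=load(f); d=np.array([(u-cx)/fx,(v-cy)/fy]); s=d.copy()
    for _ in range(30): s=d/(1+k*(s@s))
    r=T[:3,:3]@np.array([s[0],-s[1],-1]); return T[:3,3],r
def plane(f,u,v,z):
    o,r=ray(f,u,v); return o+r*(z-o[2])/r[2]
def proj(f,p):
    (fx,fy,cx,cy,k),T=load(f); c=T[:3,:3].T@(np.array(p,float)-T[:3,3]); s=np.array([c[0],-c[1]])/-c[2]; s=s*(1+k*(s@s)); return s*[fx,fy]+[cx,cy]
E
python3 - <<'E'
from h import *
for n in('top','side'): snap(n,n+'0'); K,T=load(n+'0'); print(K,T[:3,3])
print(ctrl.read_tcp_rot(),ctrl.grip_point_offset,ctrl.read_t())
E
```

```text
pics
[ 5.28162875e+02  5.28162875e+02  3.20302670e+02  2.25621487e+02
 -9.82767706e-02] [ 326.3498126   -23.84465469 1153.48835466]
[ 4.53051760e+02  4.53051760e+02  3.32774747e+02  2.44609497e+02
 -2.51705051e-02] [489.09809031 786.25411963 673.44008031]
[ 0.56864294  0.4202618  -0.42091536 -0.56820374] 18.700000000000003 0.1
```

View pics/top0.png

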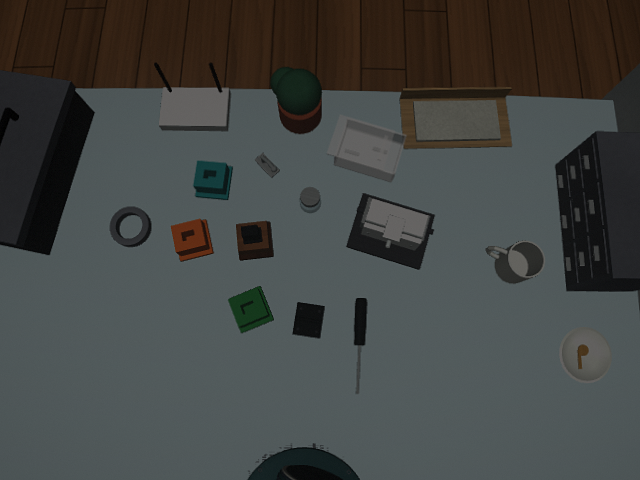

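View pics/side0.png

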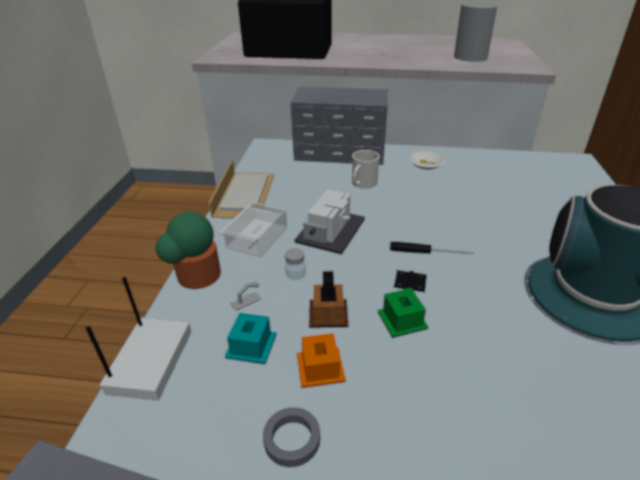

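Top view: the brown holder with the black wedge is at (254,240). The look-alikes are orange (192,240), turquoise (213,180) and green (251,309), none holding a wedge, so I choose brown. The stand is at (392,232), with a part-white box. Next is one close crop of both.

Run:
```python
from h import *
im=cv2.imread('pics/top0.png')
a=cv2.resize(im[180:280,225:445],(792,360),interpolation=cv2.INTER_CUBIC)
a=np.clip(a*1.8,0,255).astype('uint8')
s=cv2.imread('pics/side0.png')[180:340,290:370]
b=cv2.resize(cv2.imread('pics/side0.png')[180:260,290:370],(240,240),interpolation=cv2.INTER_CUBIC)
b2=cv2.resize(cv2.imread('pics/side0.png')[260:340,290:370],(240,240),interpolation=cv2.INTER_CUBIC)
c=np.zeros((600,792,3),'uint8'); c[:360]=a; c[360:,:240]=b; c[360:,260:500]=b2
cv2.imwrite('pics/c1.png',c)
for n,u,v,z in[('hold',254,240,55),('stand',392,232,0),('orange',192,240,55),('turq',213,180,55),('mug',522,260,90),('jar',310,200,60),('green',251,309,55)]: print(n,plane('top0',u,v,z).round())
```

```text
hold [562. 119.  55.]
stand [ 598. -182.    0.]
orange [559. 253.  55.]
turq [694. 217.  55.]
mug [ 522. -441.   90.]
jar [651.   2.  60.]
green [415. 119.  55.]
```

View pics/c1.png

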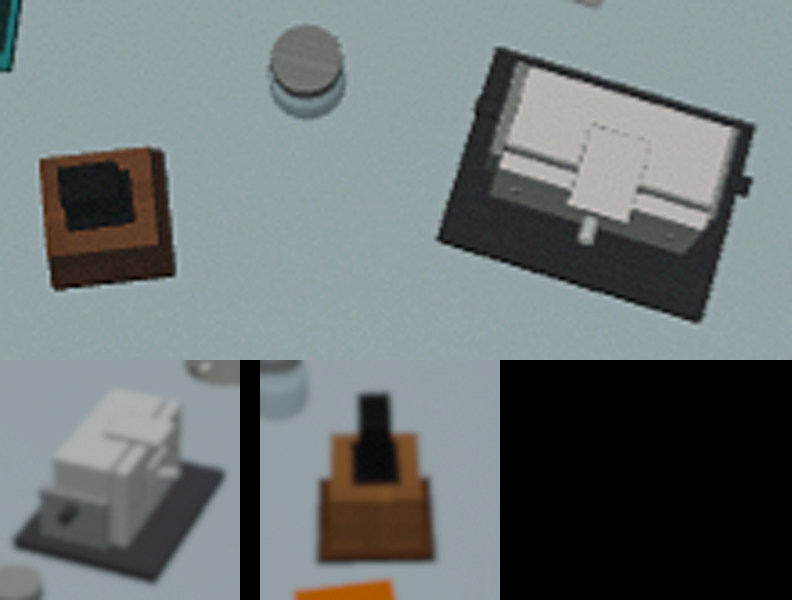

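```bash
cat >> h.py <<'E'
from scipy.spatial.transform import Rotation as Ro
def down(yaw):
    c,s=np.cos(yaw),np.sin(yaw); return Ro.from_matrix(np.array([[c,0,-s],[s,0,c],[0,-1,0]])).as_quat()
E
python3 - <<'E'
from h import *
R=Ro.from_quat(ctrl.read_tcp_rot()).as_matrix(); print(R.round(2)); print(Ro.from_quat(down(0.3)).as_matrix().round(2))
for y in(-.24,np.pi-.24): print(ctrl.solve_ik([560,119,260],down(y)),ctrl.solve_ik([590,-180,260],down(y)))
y0=np.arctan2(R[1,0],R[0,0]); print(y0)
best=min((-.1,np.pi-.1),key=lambda y:abs((ctrl.solve_ik([560,119,280],down(y)) or [9]*6)[5]))
ctrl.move_ptp([520,119,280],down(best)); snap('wrist','w1')
ctrl.move_ptp([560,-160,300],down(best)); snap('wrist','w2')
print(best,ctrl.read_t(),load('w2')[1][:3,3])
a=np.hstack([cv2.imread('pics/w1.png')[::1],cv2.imread('pics/w2.png')])
cv2.imwrite('pics/w12.png',cv2.resize(a,(800,300),interpolation=cv2.INTER_AREA))
E
```

```text
[[ 0.29 -0.   -0.96]
 [ 0.96 -0.    0.29]
 [-0.   -1.    0.  ]]
[[ 0.96  0.   -0.3 ]
 [ 0.3   0.    0.96]
 [ 0.   -1.    0.  ]]
[ 1.64829490e-01 -1.16893370e-01  1.57201497e+00 -4.44089210e-16
  1.68647106e+00  4.04829490e-01] [-3.37466204e-01 -1.99654899e-02  1.47995579e+00 -4.44089210e-16
  1.68160236e+00 -9.74662037e-02]
[ 1.64829490e-01 -1.16893370e-01  1.57201497e+00 -4.44089210e-16
  1.68647106e+00 -2.73676316e+00] None
1.2740390777763528Traceback (most recent call last):
  File "<stdin>", line 5, in <module>
  File "<stdin>", line 5, in <lambda>
ValueError: The truth value of an array with more than one element is ambiguous. Use a.any() or a.all()
```

Run:
```python
from h import *
ctrl.move_ptp([520,119,280],down(-.1)); snap('wrist','w1')
ctrl.move_ptp([560,-160,300],down(-.24)); snap('wrist','w2')
print(ctrl.read_t(),load('w1')[1].round(2),load('w2')[1][:3,3])
a=np.hstack([cv2.imread('pics/w1.png')[::1],cv2.imread('pics/w2.png')])
cv2.imwrite('pics/w12.png',cv2.resize(a,(800,300),interpolation=cv2.INTER_AREA))
```

```text
3.5167 [[ 1.0000e+00  9.0000e-02  3.0000e-02  5.2634e+02]
 [-1.0000e-01  9.5000e-01  2.9000e-01  1.9435e+02]
 [-0.0000e+00 -3.0000e-01  9.6000e-01  4.5780e+02]
 [ 0.0000e+00  0.0000e+00  0.0000e+00  1.0000e+00]] [576.9019177  -86.09328051 477.96743542]
```

View pics/w12.png

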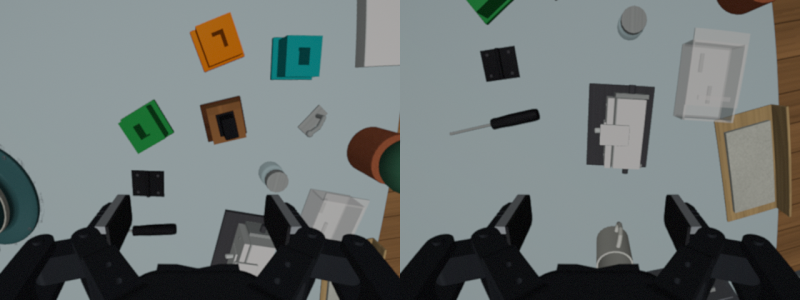

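The wrist views show the holder at (358,192) in w1 and the stand at (352,200) in w2. I'll enlarge both to pick corners.

Run:
```python
from h import *
a=cv2.imread('pics/w1.png')[140:240,310:410]; b=cv2.imread('pics/w2.png')[125:275,290:410]
a=cv2.resize(a,(300*1,300),interpolation=cv2.INTER_CUBIC); b=cv2.resize(b,(480,600),interpolation=cv2.INTER_CUBIC)
c=np.zeros((600,790,3),'uint8'); c[:300,:300]=a; c[:,305:785]=b
c=np.clip(c*1.4,0,255).astype('uint8'); cv2.imwrite('pics/c2.png',c)
im=cv2.imread('pics/w1.png'); g=cv2.cvtColor(im,cv2.COLOR_BGR2HSV)
print(im[180:215:3,340:390:4].max(2))
```

```text
[[106 104 107 112  90  56  26  22  27 111 111 111  81]
 [108  99  61  29  19  14  19   3  20 111 111 111  80]
 [110  97  20  21   7   7  14  10  12 107 112 112  91]
 [112 104  19   8  12  12   3  20  20  81 113 112  94]
 [112 111  18  12  21  19  21  14  25  58 112 111 106]
 [112 112  35   7  24  16  22  20  18  39 111 113 110]
 [112 111  59  14  17  23  25  16  19  21 115 113 113]
 [112 111  87  20  12  25  26  25  25  24 109 112 112]
 [113 113 104  19  10  19  18  23  22  22 106 112 114]
 [112 112 112  22  11  19  21  24  24  19  86 113 115]
 [112 112 115  21   9  23  23  19  14  24  63 112 113]
 [115 112 114  43  12  22  25  19  21  20  40 115 116]]
```

View pics/c2.png

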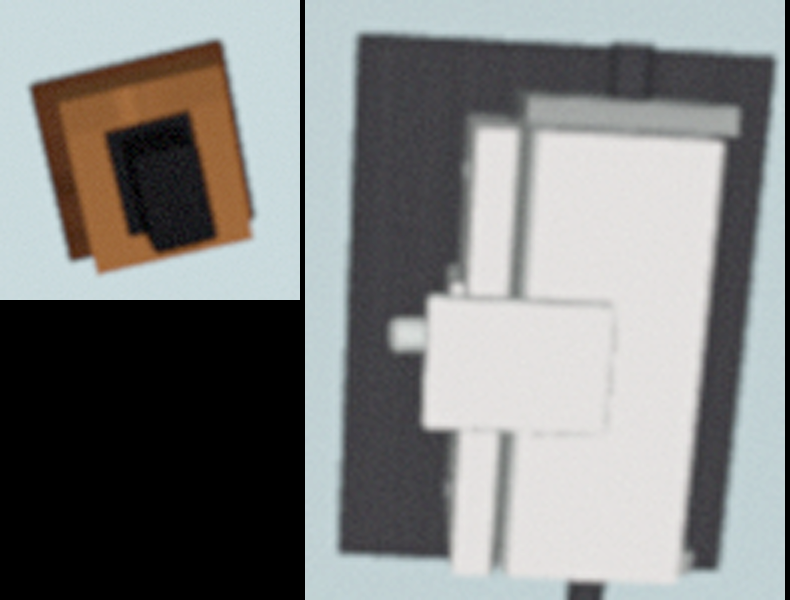

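Run:
```python
from h import *
H=lambda X,Y,z:plane('w1',310+X/3,140+Y/3,z)[:2]
S=lambda X,Y,z:plane('w2',290+(X-305)/4,125+Y/4,z)[:2]
print('block',[H(*p,55).round(1) for p in((60,101),(98,272),(251,238))])
a,b,c=[H(*p,55) for p in((60,101),(98,272),(251,238))]
print('centre',(a+c)/2,'yaw',np.arctan2(*(c-b)[::-1]),np.arctan2(*(a-b)[::-1])-np.pi/2,np.linalg.norm(a-b),np.linalg.norm(c-b))
t=[H(*p,105) for p in((133,150),(190,140),(215,236),(158,250))]; print('handle',np.mean(t,0),np.linalg.norm(t[0]-t[1]),np.linalg.norm(t[1]-t[2]))
f=[S(*p,0) for p in((358,34),(775,57),(718,570),(340,552))]; print('foot12',np.mean([S(*p,12) for p in((358,34),(775,57),(718,570),(340,552))],0),[np.linalg.norm(f[i]-f[i-1]) for i in range(4)])
f=[S(*p,12) for p in((358,34),(775,57),(718,570),(340,552))]
yw=[np.arctan2(*(f[1]-f[0])[::-1]),np.arctan2(*(f[2]-f[3])[::-1]),np.arctan2(*(f[0]-f[3])[::-1])-np.pi/2,np.arctan2(*(f[1]-f[2])[::-1])-np.pi/2]; print('yaws',yw)
y=-.24
names={'plateL_top':(470,125),'plateR_top':(518,125),'boxL_top':(530,130),'boxR_top':(724,142),'plateL_bot':(453,572),'plateR_bot':(492,572),'boxL_bot':(505,574),'boxR_bot':(684,580)}
q={k:S(*p,85) for k,p in names.items()}
print('box yaws',[np.arctan2(*(q[k+'_top']-q[k+'_bot'])[::-1])-np.pi/2 for k in('plateL','plateR','boxL','boxR')])
y=np.mean(yw); ex=np.array([np.cos(y),np.sin(y)]); ey=np.array([-ex[1],ex[0]])
o=np.mean(f,0); print('yaw',y,ex,'foot c',o)
for k,v in q.items(): print(k,((v-o)@ex).round(1),((v-o)@ey).round(1))
h=[S(*p,91) for p in((427,295),(612,302),(608,433),(423,428))]
for v in h: print('hood',((v-o)@ex).round(1),((v-o)@ey).round(1))
```

```text
block [array([536.6, 150.8]), array([545.2,  85.8]), array([603.4,  93.3])]
centre [570.02963561 122.07438138] yaw 0.12845045499002206 0.1316789504640512 65.58405185809221 58.70285434145637
handle [569.51926337 122.71410751] 18.466472726034027 32.86341945368439
foot12 [ 599.02913671 -181.09590644] [np.float64(171.97277163666405), np.float64(131.47155961555424), np.float64(172.32483599693504), np.float64(131.3525937243228)]
yaws [np.float64(-0.2877524312561812), np.float64(-0.29043463465079716), np.float64(-0.28531991935809375), np.float64(-0.28601799078286216)]
box yaws [np.float64(-0.26685444307030903), np.float64(-0.2782762876642897), np.float64(-0.27400142030409436), np.float64(-0.2725266933741335)]
yaw -0.28738124401198356 [ 0.95898943 -0.28344184] foot c [ 599.02913671 -181.09590644]
plateL_top -31.6 62.5
plateR_top -19.1 63.1
boxL_top -15.9 62.0
boxR_top 35.3 61.7
plateL_bot -29.1 -61.8
plateR_bot -18.0 -61.3
boxL_bot -14.2 -61.7
boxR_bot 37.1 -61.1
hood -40.7 18.2
hood 8.6 18.8
hood 10.6 -17.2
hood -39.9 -18.3
```

Run:
```python
from h import *
q=down(.13); p=np.array([569.8,122.4,66.])
ctrl.grip(.7,80)
ctrl.move_ptp(p+[0,0,90],q); ctrl.move_linear(p+[0,0,20],feed=150); c=ctrl.move_linear(p,feed=50,contact_N=10)
print(c,ctrl.read_position(),ctrl.read_wrist_force())
ctrl.grip(0.0,80); print(ctrl.read_gripper_width(),ctrl.read_wrist_force(),ctrl.read_position())
ctrl.move_linear(p+[0,0,110],feed=120); print(ctrl.read_wrist_force(),ctrl.read_gripper_width(),ctrl.read_t())
y=-.28; ex=np.array([np.cos(y),np.sin(y),0]); ey=np.array([-ex[1],ex[0],0]); 
s=np.array([599.03,-181.1,0])-16.8*ex
ctrl.move_ptp(s+40*ey+[0,0,51+110],down(y)); ctrl.wait(.2); print(ctrl.read_wrist_force(),ctrl.read_t(),ctrl.read_position()-s)
snap('side','s1');snap('wrist','w3')
a=np.hstack([cv2.resize(cv2.imread('pics/s1.png')[130:290,240:400],(400,400)),cv2.resize(cv2.imread('pics/w3.png'),(400,300))[:, :].copy() if 0 else cv2.resize(cv2.imread('pics/w3.png')[140:440,170:470],(400,400))])
cv2.imwrite('pics/c3.png',a)
```

```text
False [569.72556543 122.42071858  65.87772141] [-0.71410131  0.16402509 -0.11301338]
0.2167036688364474 [-0.26948627  0.48605061  5.80603515] [570.12425896 122.44946979  66.57381126]
[ 0.32502744 -0.68475885 -0.04298697] 0.2120818077835002 7.8083
[-0.24132416 -0.38732128 -1.55979345] 9.0333 [ 11.27940323  39.68649957 161.17285373]
```

View pics/c3.png

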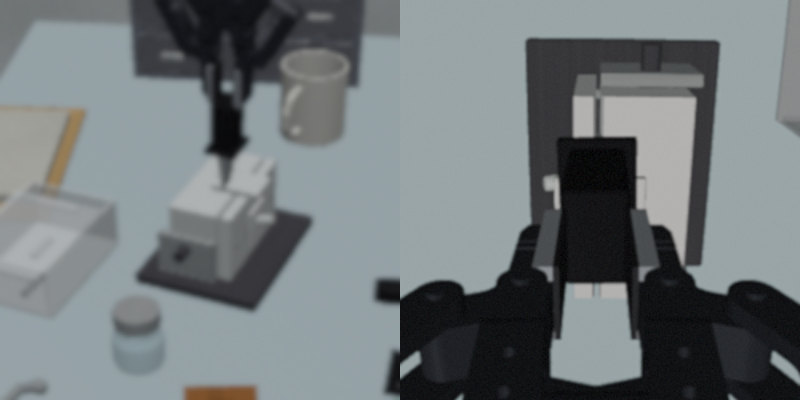

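The crop shows the wedge upright in the jaws above the stand, blade aligned with the seam, and nothing else disturbed. Now I'll feel for the seam.

```bash
cat >> h.py <<'E'
Y=-.28; ex=np.array([np.cos(Y),np.sin(Y),0]); ey=np.array([-ex[1],ex[0],0]); ez=np.array([0,0,1.]); TO=51.57
S0=np.array([599.03,-181.1,0])-16.8*ex
Rw=np.array([ex,ey,ez])
def P(x,y,z): return S0+x*ex+y*ey+(z+TO)*ez      # tip in seam frame
def tip(): return Rw@(ctrl.read_position()-S0)-[0,0,TO]
def F(): return Rw@np.mean([ctrl.read_wrist_force() for _ in range(3)],0)
def lin(x,y,z,feed,c=None): return ctrl.move_linear(P(x,y,z),feed=feed,contact_N=c)
E
python3 - <<'E'
from h import *
np.set_printoptions(precision=2,suppress=True)
print(tip(),F())
lin(0,40,90,100); f0=F(); print(tip(),f0)
c=lin(0,40,82.5,8,4); print(c,tip(),F()-f0,ctrl.read_t())
E
```

```text
[ -0.08  40.85 109.58] [-0.51  0.42 -0.54]
[-0.44 40.04 89.04] [ 0.82 -0.32 -1.65]
False [ 0.03 39.99 82.59] [-0.92  0.76  0.8 ] 10.5583
```

Run:
```python
from h import *
np.set_printoptions(precision=2,suppress=True)
f0=F(); c=lin(5,40,82.5,4,3); t=tip(); print('box',c,t,F()-f0)
lin(t[0]-.6,40,82.5,6); f0=F(); print(tip(),f0)
c=lin(-5,40,82.5,4,3); print('plate',c,tip(),F()-f0,ctrl.read_t())
```

```text
box True [ 1.7  40.03 82.01] [-1.63  0.44  3.14]
[ 1.03 39.99 82.31] [-0.83  0.84 -0.83]
plate True [-2.42 39.97 82.33] [ 3.31 -1.38  2.71] 12.5333
```

Run:
```python
from h import *
np.set_printoptions(precision=2,suppress=True)
lin(-.36,40,82.5,6); f0=F()
c=lin(-.36,40,76,6,4); print(c,tip(),F()-f0)
for i in range(4): ctrl.wait(.1); print(tip(),F()-f0)
print(ctrl.read_t())
```

```text
True [-0.3  40.   77.15] [ 0.5  -0.38  5.81]
[-0.33 40.01 77.09] [-0.3   0.17  5.3 ]
[-0.38 40.   77.  ] [-0.13  0.66  5.68]
[-0.41 40.01 76.89] [0.85 0.3  6.71]
[-0.44 40.   76.86] [-0.12  0.35  7.32]
14.3417
```

Run:
```python
from h import *
np.set_printoptions(precision=2,suppress=True)
lin(-.4,40,91,60); lin(8,40,91,60); lin(8,40,88,30); f0=F()
c=lin(8,40,80,8,3); print('rim',c,tip(),F()-f0)
lin(8,40,90,60); lin(-.4,40,90,60); lin(-.4,40,84,40);f0=F()
# box side again deeper, now inside the seam
lin(-.4,40,78.5,15,4); t=tip(); print(t,F()-f0)
c=lin(4,40,t[2],3,4); print('box',c,tip(),F()-f0)
lin(tip()[0]-.4,40,t[2],6); c=lin(-4,40,t[2],3,4); print('plate',c,tip(),F()-f0,ctrl.read_t())
```

```text
rim True [ 8.09 40.02 84.81] [-0.33  0.86  5.37]
[-0.42 40.01 78.39] [ 0.16  1.94 -1.04]
box True [ 1.1  40.02 77.94] [-2.23  1.6   3.33]
plate True [-1.52 39.99 78.23] [2.   1.1  1.73] 19.225
```

```bash
cat >> h.py <<'E'
np.set_printoptions(precision=2,suppress=True)
RIM=84.8
import json,os
def zof(w): return RIM-3-w/.3
def wedge(side,w,wold,face):
    y=40*side; X=lambda w: face-.75-.5*w; t=tip()
    if abs(t[1]-y)>5: lin(t[0],t[1],97,90); lin(X(wold),y,97,150)
    lin(X(wold),y,RIM+2,90); f0=F()
    c=lin(X(wold),y,zof(max(wold-.5,0))+.5,25,12)
    if c: print('early',tip(),F()-f0); return False
    c=lin(X(w),y,zof(w),7,22); t=tip(); f=F()-f0
    wr=(RIM-3-t[2])*.3; print(side,'target',w,'reached',wr.round(2),c,t,f,round(ctrl.read_t(),1)); return not c
E
python3 - <<'E'
from h import *
wedge(-1,1.8,0.6,1.4)
E
```

```text
-1 target 1.8 reached 1.5 False [  0.17 -40.05  76.8 ] [-2.9  -0.35 10.36] 21.9
```

```bash
sed -i 's/t=tip(); f=F()-f0$/ctrl.wait(.3); t=tip(); f=F()-f0/' h.py
python3 - <<'E'
from h import *
wedge(1,2.6,1.2,1.2)
wedge(-1,3.4,1.4,1.0)
E
```

```text
1 target 2.6 reached 2.23 False [-0.31 40.03 74.37] [-1.33 -0.64 10.76] 25.1
-1 target 3.4 reached 2.93 False [ -0.81 -40.12  72.02] [-0.59  1.13 11.88] 28.6
```

Run:
```python
from h import *
wedge(1,4.2,2.1,1.1)
wedge(-1,5.2,2.8,1.0)
```

```text
1 target 4.2 reached 3.84 False [-1.2  40.05 69.01] [-1.48  1.38 10.42] 32.3
-1 target 5.2 reached 4.75 False [ -1.74 -40.11  65.96] [-1.76 -0.19 11.24] 36.3
```

Run:
```python
from h import *
wedge(1,6.0,3.7,1.0)
wedge(-1,6.45,4.6,.9)
```

```text
1 target 6.0 reached 5.66 False [-2.22 40.05 62.94] [ 1.75 -0.13  8.81] 40.4
-1 target 6.45 reached 6.02 False [ -2.48 -40.12  61.74] [-0.94 -0.49 11.73] 44.4
```

Run:
```python
from h import *
wedge(1,6.4,5.6,1.0)
t=tip(); lin(t[0],40,90,80); lin(10,40,90,80); lin(10,40,88,30); f0=F()
c=lin(10,40,80,8,3); print('rim',c,tip(),F()-f0)
lin(10,40,110,80); lin(60,40,180,150)
snap('wrist','w4'); print(ctrl.read_t(),ctrl.read_gripper_width())
a=cv2.imread('pics/w4.png'); cv2.imwrite('pics/w4b.png',a)
```

```text
1 target 6.4 reached 6.08 False [-2.45 40.03 61.52] [ 0.87 -0.61  8.47] 48.1
rim True [10.07 40.   84.83] [-0.43  0.29  6.35]
50.9417 0.21095270920752993
```

View pics/w4b.png

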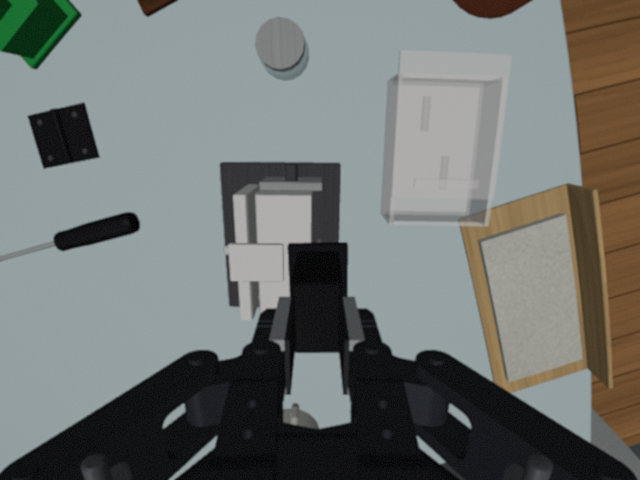

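The rim touch at 84.83 matches the first, so the wedge hasn't slipped in the grip. The view shows the seam opened in parallel, plate edge around u≈247 and box edge around u≈257. Next I'll return the wedge and measure the gap in pixels.

Run:
```python
from h import *
p=np.array([570.12,122.45,66.57]); q=down(.13)
ctrl.move_ptp(p+[0,0,110],q); ctrl.move_linear(p+[0,0,45],feed=100); ctrl.wait(.1)
c=ctrl.move_linear(p+[0,0,3],feed=40,contact_N=8); print(c,ctrl.read_position())
if not c: c=ctrl.move_linear(p+[0,0,-1],feed=10,contact_N=4); print(c,ctrl.read_position(),ctrl.read_wrist_force())
ctrl.grip(.7); print(ctrl.read_gripper_width())
ctrl.move_linear(p+[0,0,60],feed=100); ctrl.move_linear(p+[-60,0,180],feed=250)
snap('wrist','w5'); snap('side','s5'); print(ctrl.read_t())
a=np.hstack([cv2.resize(cv2.imread('pics/w5.png')[:300,200:500],(400,400)),cv2.resize(cv2.imread('pics/s5.png')[180:360,220:400],(400,400))]); cv2.imwrite('pics/c5.png',a)
im=cv2.imread('pics/w4.png').max(2).astype(int)
for y,v in((40,0),(-40,0)):
    b=S0+y*ey+85*ez; r=[]
    for x in np.arange(-22,12,.5):
        u,w=proj('w4',b+x*ex); r.append(cv2.getRectSubPix(im.astype('float32'),(1,1),(float(u),float(w)))[0,0])
    print(y,np.array(r).astype(int))
```

```text
False [570.28 122.48  69.9 ]
True [570.44 122.5   66.64] [ 0.41 -0.2   4.42]
0.70026501706554
56.5583
40 [ 55  55  54  54  54  55  68  84 111 136 153 166 171 174 175 175 174 174
 175 175 175 175 175 175 175 175 175 175 171 166 151 136 119 105  96  88
  82  79  76  76  75  75  76  76  75  75  84  96 118 141 156 168 172 175
 175 175 175 175 175 175 174 174 174 174 174 174 175 175]
-40 [ 55  54  54  55  60  74  91 115 137 152 164 170 175 175 175 175 175 175
 175 175 175 174 174 174 175 175 173 170 160 148 133 118 106  95  88  82
  80  78  77  76  76  76  75  75  83  92 111 129 145 159 167 173 174 175
 175 174 174 175 176 176 175 175 175 174 173 174 175 175]
```

View pics/c5.png

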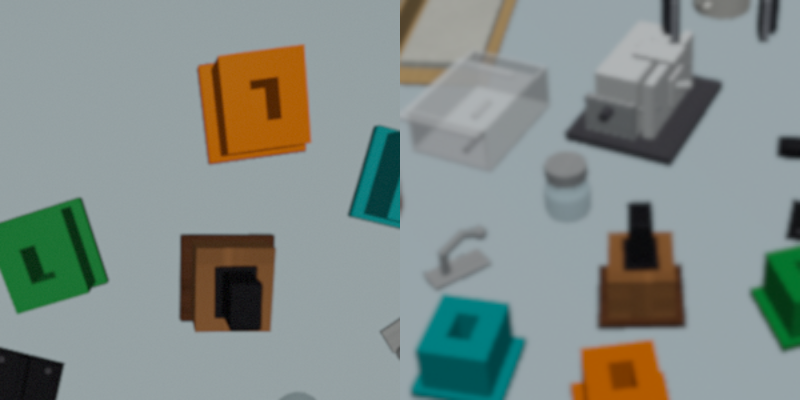

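```bash
python3 -c "
from h import *
ctrl.hand_in(); print(ctrl.read_t())"
```

```text
the job is handed in; nothing more can be done
the job is handed in; nothing more can be done
```

The plate now stands about 6 mm off at both ends, the wedge is back in the brown holder, and I handed the job in at about 57 s of the 72 s allowed.

I took the wedge from the holder and felt for the seam by touching the rim, the box and the plate. I then wedged the right and left ends in turn, eight small pushes in all, with about 12 N at most.

**Opening:** the last wedge depths give 6.0 mm at the right end and 6.1 mm at the left. The estimated skew stayed below about 0.02 rad.

**Checks:**
- **Wedge grip:** touching the rim again afterwards gave 84.83 mm against 84.81 mm at first, so the wedge had not slipped in the grip.
- **Seam picture:** the gap measured 8.4 mm at the left and 8.1 mm at the right. I expected about 7.5 mm plus part of the bevels, so it is even and roughly agrees.
- **Last view:** the wedge is upright in its holder, and the objects in view look undisturbed.

**Disagreement:** my sideways touches gave a seam about 2 mm wider than the depth did. I put that down to give in the grip and relied on the wedge depth instead.

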